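Clear and clamp the laminating press

ROBOT

A 7-joint arm with a two-finger parallel gripper is mounted at the origin on the work surface. World frame = base frame: x ahead of the robot, y to its left, z up, the work surface at z = 0. Lengths are in mm, angles in degrees, forces in N, time in s.
With the tool pointing down it reaches from about 425 to 875 mm from the base axis. Payload 9.9 kg.
Tool frame: the origin (TCP) lies midway between the tips of the shut fingers; the grasp point (between the pads) lies 19 mm behind it; z points along the fingers, y is the line along which they close (so a half turn about z gives the same grasp; the last joint's range is limited). The gripper opens to 85 mm and grips with 20 to 120 N. Pads are 22 mm wide; open, the fingers measure 114 mm over their backs; the gripper's body (76 mm by 85 mm) begins 54 mm behind the grasp point. The pads swing forward as they close: fully open they stand 13 mm farther back than shut.
Start: joints at [63.438, 32.985, 1.427, 82.34, -0.859, 64.687, -3.237], TCP at [250.25, -626.9, 231.289] pointing down, gripper open.
Joint ranges: [-157.87, 157.87], [-19.46, 123.44], [-87.15, 90], [11.01, 140.99], [-62.26, 242.26], [9.8, 113.94], [-161.44, 161.44]. Speed limits (degrees/s): [127.2, 127.2, 172.46, 172.46, 180, 180, 180].

INTERFACE

Orientations are given as a 3x3 rotation matrix whose columns are the frame's x, y, z axes.
In Python, from bench import state, read_camera, camera_model, sign_off, look_for, outline_of gives the robot as it stands. The module is installed in compiled form; this text tells all that it offers.
- The arm moves only by the tool send_rows, never from a script. Its argument "rows" is a list of rows, each a list of 3 entries, a list of its own where there are three numbers: the shift along the tool's x, y, z in mm, then the turn about the tool's z in degrees, then the closure, from 0 (fully open) to 1 (shut). A call has 1 to 20 rows; each row is the pose to reach, as a shift and turn from the pose commanded when the call began, along the tool's axes at that moment; what a row does not reach only later rows make up. A row lasts 1/12 s, in which the tool goes at most 41.7 mm and 7.16 degrees, less where a joint would pass 70% of its speed; a pose out of reach is approached as far as the arm can. A call with a gripper value outside its range is refused whole. The fingers move at their own pace and stop on an object; "grip_force" is the grip in N (left out, the last holds). Time passes only in rows, so rows that repeat a pose let the fingers close. It gives the time, the measured TCP pose, the force, the opening and the grip force at its end, in the units of the state.
- state(): the state, without advancing time (a new reading comes with each control period).
- read_camera(name): name is "side" or "top" or "wrist"; returns the picture (480x640x3 uint8, red, green, blue); there is no depth.
- camera_model(name): a dict with "fov_y" (degrees; the focal length in pixels is half the picture's height over the tangent of half this angle, whatever the lens; pixels are square), "cx", "cy" (the principal point, pixels), "world_to_cam" (4x4, takes a point from world to camera coordinates). Camera axes: x right, y up, looking along -z (the intrinsics and any distortion apply to the point x, -y, -z); pixel columns grow to the right and rows downward; lengths in mm; the calibration is good to about 2 mm. A picture is of the moment at which its call begins: read the wrist's pose just before it. camera_model takes no time and is no camera call; for the wrist camera it gives the pose at the moment of the call.
- sign_off(): hands the job in; it is judged then, once.
Trained networks look in the newest picture that a camera, given by its name, has taken for a name from the list of things; names that differ only in an ending like _2 or _b are one class to them, and where a whole thing is asked for, a point or a joint stands for the part that bears it (a point fixed in the world has none). Each returns a list of dicts, best first, with "score" (0 to 1); they miss things now and then, are a little off and sometimes report something else, mostly with a low value. They report only what shows in the picture. A call takes as long as a camera call. They do not tell look-alikes from the thing itself.
- look_for(query, camera): "point" ([x, y, z] in mm, in the coordinates of the camera as it stood for that picture, good to about 4 mm: the middle of the surface that is visible of it).
- outline_of(query, camera): "region" (480x640 bool, what is visible of it).
The state is a dict: "time": time; "joint_positions": joint angles; "qd": joint speeds; "joint_torque": joint torques, N m; "ee_pos": TCP position; "orientation": TCP orientation; "force": force on the tool from outside, world axes, zero at the start; "ft_torque": the same for the moment, N m; "gripper_width": finger opening in mm; "grip_force": force on a finger pad.
Only numpy, scipy, OpenCV 4.12 (cv2) and the standard library are available. Lean on these libraries where they do the work, as an engineer would, in place of code of your own. Each camera call takes 0.05 s, during which the arm holds its last target. There are 200 camera calls.

TASK

With the hand scraper, sweep the three offcuts lying on the press plate into the chip tray at its far end before you touch the clamp levers; do not push the offcuts with the gripper, and leave the scraper standing on its sole on the bench. Then tighten the four clamp levers clockwise in crisscross order, after the first always its diagonal opposite: one pass that brings each of them about half-way, then, only when all four are half-way, a second crisscross pass that brings each fully home to its stop. Leave everything else on the bench where it is.

Things in the scene. Friction and masses are not known exactly. Their poses are not given: they have to be found in the camera images.
- press: Steel clamping press, fixed. Origin: centre of its underside, on the bench; x towards its chip tray (away from the robot), y left. Base 240 x 230 mm, 22 high; plate 200 (x) x 210 (y), flat top 55 mm above the bench. Lever studs at x = +-65, y = +-88 mm (hub radius 10, collar 14, top 103 above the bench); between them along x a clear lane 145 mm wide.
- tray_in (a point): Centre of the floor of the press's chip tray, 155 mm along press x, 4 mm above the bench. Open aluminium tray 105 (x) x 170 (y) mm, walls 30 mm high, right beyond the plate's far edge.
- lever_near_left (a joint): Clamp lever on the near left stud, rad, growing as it tightens (clockwise from above). 0: points out to the left (press +y); 0.785: half-way; 1.571 (stop): points ahead (press +x). Starts at 0 to 0.25; stays where left (friction 0.13 N m: 2.6 N at 50 mm). Level black bar 14 mm thick, axis 85 mm above the bench, reaching 75 mm from the stud; ball end 19 mm.
- end_near_left (a point): Centre of the ball end of the near left lever, 66 mm from its stud axis.
- lever_far_right (a joint): Clamp lever on the far right stud, rad, growing as it tightens (clockwise from above). 0: points out to the right (press -y); 0.785: half-way; 1.571 (stop): points back towards the robot (press -x). Starts at 0 to 0.25; stays where left (friction 0.13 N m: 2.6 N at 50 mm). Level black bar 14 mm thick, axis 85 mm above the bench, reaching 75 mm from the stud; ball end 19 mm.
- end_far_right (a point): Centre of the ball end of the far right lever, 66 mm from its stud axis.
- lever_near_right (a joint): Clamp lever on the near right stud, rad, growing as it tightens (clockwise from above). 0: points out to the right (press -y); 0.785: half-way; 1.571 (stop): points back towards the robot (press -x). Starts at 0 to 0.25; stays where left (friction 0.13 N m: 2.6 N at 50 mm). Level black bar 14 mm thick, axis 85 mm above the bench, reaching 75 mm from the stud; ball end 19 mm.
- end_near_right (a point): Centre of the ball end of the near right lever, 66 mm from its stud axis.
- lever_far_left (a joint): Clamp lever on the far left stud, rad, growing as it tightens (clockwise from above). 0: points out to the left (press +y); 0.785: half-way; 1.571 (stop): points ahead (press +x). Starts at 0 to 0.25; stays where left (friction 0.13 N m: 2.6 N at 50 mm). Level black bar 14 mm thick, axis 85 mm above the bench, reaching 75 mm from the stud; ball end 19 mm.
- end_far_left (a point): Centre of the ball end of the far left lever, 66 mm from its stud axis.
- offcut1_mid (a point): Centre of a loose flat offcut, 60 (its x) x 22 (its y) x 7 mm, lying on the press plate in the lane between the studs.
- offcut2_mid (a point): Centre of a loose flat offcut, 60 (its x) x 22 (its y) x 7 mm, lying on the press plate in the lane between the studs.
- offcut3_mid (a point): Centre of a loose flat offcut, 60 (its x) x 22 (its y) x 7 mm, lying on the press plate in the lane between the studs.
- scraper_mid (a point): Centre of the wooden hand scraper, 37.5 mm above its underside. Loose, stands on its sole on the bench, left or right of the press. Its x = thickness, y = length, z up. Sole 36 (x) x 110 (y) x 22 mm with a steel edge; on it an upright grip 24 (x) x 70 (y) mm up to 75 mm above the underside. Weighs 0.13 to 0.25 kg. Take it across the 24 mm.
- glue_jar: Bystander: closed white-capped jar, 68 mm across, 120 mm tall. Origin at its underside or on its axis. Not to be disturbed.
- screwdriver: Bystander: screwdriver with a wooden handle, 190 mm long. Origin at its underside or on its axis. Not to be disturbed.
- mallet: Bystander: hammer lying flat, 240 mm long. Origin at its underside or on its axis. Not to be disturbed.
- tin: Bystander: closed can, 74 mm across, 75 mm tall. Origin at its underside or on its axis. Not to be disturbed.
- mug: Bystander: mug with a handle, 76 mm across, 90 mm tall. Origin at its underside or on its axis. Not to be disturbed.
- sanding_block: Bystander: cork block, 90 x 55 x 35 mm, lying against the left side of the press, below the levers. Origin at its underside or on its axis. Not to be disturbed.
- scraper: The scraper again, origin at the centre of its underside.
- offcut1: That offcut, origin at the centre of its underside.
- offcut2: That offcut, origin at the centre of its underside.
- offcut3: That offcut, origin at the centre of its underside.
Not all that is in view belongs to the job. What is shaped like the offcut3 but blue is not meant. What is shaped like the scraper but pink is not meant.

How it is judged (in metres and radians):
On the way, in this order (a step that is already met when the one before it is completed fails the run):
1. all three offcuts are in the chip tray (x of offcut1_mid in the frame of press between 0.1 and 0.212 m and y of offcut1_mid in the frame of press between -0.09 and 0.09 m and z of each of offcut1_mid, offcut2_mid, offcut3_mid in the frame of press below 0.045 m and x of offcut2_mid in the frame of press between 0.1 and 0.212 m and y of offcut2_mid in the frame of press between -0.09 and 0.09 m and x of offcut3_mid in the frame of press between 0.1 and 0.212 m and y of offcut3_mid in the frame of press between -0.09 and 0.09 m), for 0.2 s.
2. all four levers are about half-way (0.45 to 1.2 rad) (value of joint lever_near_left between 0.45 and 1.2 rad and value of joint lever_near_right between 0.45 and 1.2 rad and value of joint lever_far_right between 0.45 and 1.2 rad and value of joint lever_far_left between 0.45 and 1.2 rad), for 0.1 s.
At the end, for the whole second after the job is handed in: All three offcuts are in the chip tray (below the plate's top, within the tray's outline), all four levers are home (past 1.47 of 1.571 rad), and the scraper stands upright (within 0.2 rad) on the bench, released and at rest (all of step 1 and value of joint each of lever_near_left, lever_near_right, lever_far_right, lever_far_left above 1.47 rad and height (world z) of scraper_mid below 0.043 m and angle between scraper_mid's own z axis and vertical below 0.2 rad and contact force between the fingers and scraper below 0.1 N and linear speed of scraper below 0.02 m/s); the robot touches nothing.
It fails at once if a clamp lever is turned while an offcut is not yet in the chip tray (not (x of offcut1_mid in the frame of press between 0.1 and 0.212 m and y of offcut1_mid in the frame of press between -0.09 and 0.09 m and z of each of offcut1_mid, offcut2_mid, offcut3_mid in the frame of press below 0.045 m and x of offcut2_mid in the frame of press between 0.1 and 0.212 m and y of offcut2_mid in the frame of press between -0.09 and 0.09 m and x of offcut3_mid in the frame of press between 0.1 and 0.212 m and y of offcut3_mid in the frame of press between -0.09 and 0.09 m) and value of joint any of lever_near_left, lever_near_right, lever_far_right, lever_far_left above 0.45 rad).
It fails at once if not crisscross: two neighbouring levers are brought up (past 0.45 in the first pass, past 1.3 in the second) while the other two are not (((value of joint each of lever_near_left, lever_near_right above 0.45 rad and value of joint each of lever_far_right, lever_far_left below 0.45 rad) or (value of joint each of lever_near_left, lever_far_left above 0.45 rad and value of joint each of lever_far_right, lever_near_right below 0.45 rad) or (value of joint each of lever_far_right, lever_near_right above 0.45 rad and value of joint each of lever_near_left, lever_far_left below 0.45 rad) or (value of joint each of lever_far_right, lever_far_left above 0.45 rad and value of joint each of lever_near_left, lever_near_right below 0.45 rad)) or ((value of joint each of lever_near_left, lever_near_right above 1.3 rad and value of joint each of lever_far_right, lever_far_left below 1.3 rad) or (value of joint each of lever_near_left, lever_far_left above 1.3 rad and value of joint each of lever_far_right, lever_near_right below 1.3 rad) or (value of joint each of lever_far_right, lever_near_right above 1.3 rad and value of joint each of lever_near_left, lever_far_left below 1.3 rad) or (value of joint each of lever_far_right, lever_far_left above 1.3 rad and value of joint each of lever_near_left, lever_near_right below 1.3 rad))).
It fails at once if a lever is taken well past half-way (1.2) while another is still loose (below 0.45) (value of joint any of lever_near_left, lever_near_right, lever_far_right, lever_far_left above 1.2 rad and value of joint any of lever_near_left, lever_near_right, lever_far_right, lever_far_left below 0.45 rad).
It fails at once if the robot itself, not the scraper, pushes an offcut (contact force between any of the fingers, the arm and offcut1 above 1 N or contact force between any of the fingers, the arm and offcut2 above 1 N or contact force between any of the fingers, the arm and offcut3 above 1 N).
It fails at once if a bystander is moved more than 30 mm (distance of any of glue_jar, screwdriver, mallet, tin, mug, sanding_block from where it was at the start of the episode above 0.03 m).
It also fails if it takes over 72 s, if anything falls off the work surface, if the arm or the gripper's body presses on something with over 40 N, if the wrist force passes 120 N, or if a joint passes its speed limit or range.

## Working session

There is one attempt and no reset: what is moved stays moved. The work goes in short steps, Python scripts to look and compute and a tool call to move; the robot and the scene stay as the last step left them, time stands still between calls to the robot, and variables do not carry over. Pictures are saved under pics/ and viewed, at most 10 in all, crops included, and the job is handed in when it is done.

Besides the shell and the picture viewer there is one more tool, called after ">>>" as name(argument=value, ...), one argument or row to a line, values as JSON. send_rows: Moves the arm, as the interface text tells. Its arguments: {"type":"object","properties":{"rows":{"type":"array"},"grip_force":{"type":"number"}},"required":["rows"]}

```bash
mkdir -p pics
cat > h.py <<'E'
import numpy as np, cv2
from bench import *
def w(cam,p):
    M=np.array(camera_model(cam)["world_to_cam"]);return (np.linalg.inv(M)@np.r_[p,1])[:3]
def look(q,cam,n=3):
    return [(round(d["score"],2),w(cam,d["point"]).round(0).tolist()) for d in look_for(q,cam)[:n]]
def proj(cam,P):
    m=camera_model(cam);p=(np.array(m["world_to_cam"])@np.r_[P,1])[:3];f=240/np.tan(np.radians(m["fov_y"]/2))
    return m["cx"]+f*p[0]/-p[2], m["cy"]-f*p[1]/-p[2]
def save(cam,fn):
    im=read_camera(cam);cv2.imwrite("pics/"+fn,im[:,:,::-1]);return im
E
python3 - <<'E'
from h import *
s=state();print(s["ee_pos"],np.round(s["orientation"],3).tolist(),s["gripper_width"],s["time"])
for c in("top","side"):
    save(c,c+"0.png")
    m=camera_model(c);print(c,{k:(np.round(v,2).tolist()) for k,v in m.items()})
    for q in ["press","scraper","offcut1","end_near_left","glue_jar","screwdriver","mallet","tin","mug","sanding_block","tray_in"]:
        try: print(q,look(q,c,5))
        except Exception as e: print(q,e)
E
```

```text
[ 250.07152461 -626.4779758   230.43314432] [[0.929, 0.371, -0.001], [0.371, -0.929, 0.002], [-0.0, -0.002, -1.0]] 85.26646966907504 0.0
top {'fov_y': 45.97, 'cx': 317.46, 'cy': 239.43, 'world_to_cam': [[-0.02, -1.0, -0.02, 14.87], [0.99, -0.02, 0.1, -582.34], [-0.1, -0.02, 0.99, -1234.26], [0.0, 0.0, 0.0, 1.0]]}
press [(0.82, [601.0, 8.0, 60.0])]
scraper [(0.96, [352.0, 327.0, 38.0]), (0.66, [487.0, 300.0, 44.0]), (0.53, [648.0, -104.0, 92.0])]
offcut1 [(0.78, [781.0, -137.0, 8.0]), (0.76, [563.0, -25.0, 63.0]), (0.53, [551.0, 32.0, 62.0]), (0.52, [626.0, 12.0, 65.0])]
end_near_left [(0.76, [495.0, 119.0, 86.0])]
glue_jar [(0.63, [444.0, -325.0, 120.0])]
screwdriver [(0.97, [672.0, 271.0, 21.0]), (0.21, [482.0, 299.0, 42.0])]
mallet [(0.88, [594.0, -304.0, 27.0])]
tin [(0.74, [552.0, 32.0, 63.0]), (0.61, [590.0, -471.0, 73.0])]
mug [(0.58, [619.0, 448.0, 49.0])]
sanding_block [(0.68, [547.0, 167.0, 34.0])]
tray_in [(0.56, [601.0, 10.0, 60.0])]
side {'fov_y': 52.39, 'cx': 315.59, 'cy': 249.71, 'world_to_cam': [[-0.99, -0.15, 0.02, 571.69], [0.1, -0.6, 0.8, -120.18], [-0.11, 0.79, 0.6, -1091.02], [0.0, 0.0, 0.0, 1.0]]}
press [(0.68, [604.0, 53.0, 54.0])]
scraper [(0.64, [486.0, 341.0, 35.0])]
offcut1 [(0.7, [553.0, 33.0, 64.0]), (0.63, [557.0, -25.0, 64.0]), (0.58, [777.0, -128.0, 10.0])]
end_near_left [(0.72, [647.0, -73.0, 90.0]), (0.66, [562.0, -19.0, 63.0]), (0.6, [614.0, -296.0, 15.0]), (0.54, [494.0, 121.0, 91.0]), (0.34, [489.0, 342.0, 37.0])]
glue_jar [(0.69, [668.0, 282.0, 23.0]), (0.6, [443.0, -315.0, 74.0])]
screwdriver [(0.85, [672.0, 279.0, 21.0]), (0.69, [551.0, 33.0, 63.0])]
mallet [(0.81, [612.0, -296.0, 23.0])]
tin [(0.57, [593.0, -452.0, 51.0])]
mug [(0.7, [615.0, 435.0, 52.0]), (0.25, [645.0, -73.0, 91.0])]
sanding_block [(0.64, [549.0, 188.0, 40.0])]
tray_in [(0.57, [602.0, 52.0, 57.0]), (0.41, [632.0, 17.0, 61.0]), (0.2, [556.0, 31.0, 63.0])]
```

View pics/top0.png

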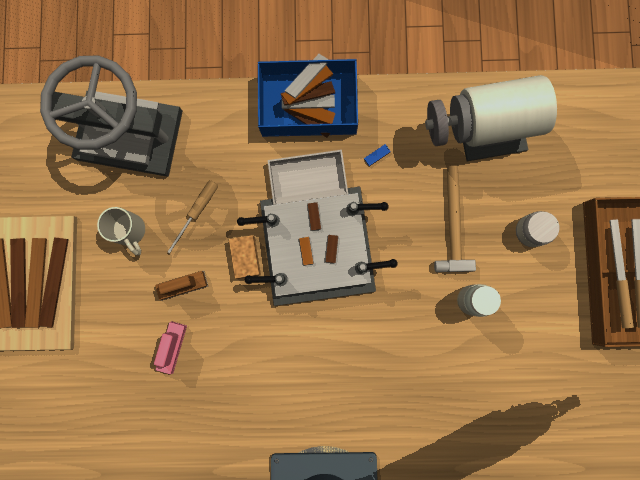

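View pics/side0.png

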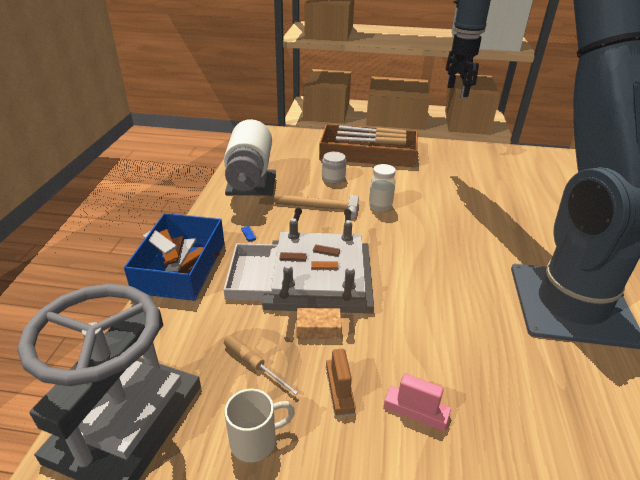

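Top view: press around (320,235), tray beyond at (307,175), offcuts at (314,216), (306,251), (331,249). The brown scraper is at (180,285) and the pink decoy at (170,347). The blue bit at (377,155) is not meant. I'll fit the press and scraper next.

```bash
cat >> h.py <<'E'
def back(cam,u,v,z):
    m=camera_model(cam);M=np.linalg.inv(np.array(m["world_to_cam"]));f=240/np.tan(np.radians(m["fov_y"]/2))
    d=M[:3,:3]@np.array([(u-m["cx"])/f,-(v-m["cy"])/f,-1]);o=M[:3,3];return o+d*(z-o[2])/d[2]
E
python3 - <<'E'
from h import *
im=read_camera("top")
for q in ["scraper","press","offcut1","sanding_block"]:
    for d in outline_of(q,"top")[:4]:
        r=np.array(d["region"]).astype(np.uint8);ys,xs=np.nonzero(r)
        b=cv2.boxPoints(cv2.minAreaRect(np.c_[xs,ys].astype(np.float32)))
        z={"scraper":40,"press":55,"offcut1":62,"sanding_block":35}[q]
        print(q,round(d["score"],2),len(xs),[back("top",*p,z).round(0)[:2].tolist() for p in b], back("top",xs.mean(),ys.mean(),z).round(1)[:2])
c=cv2.resize(im[140:310,225:405],None,fx=3.3,fy=3.3,interpolation=cv2.INTER_CUBIC)
cv2.imwrite("pics/crop.png",c[:,:,::-1])
E
```

```text
scraper 0.83 1001 [[305.0, 369.0], [411.0, 339.0], [398.0, 294.0], [292.0, 324.0]] [349.8 330.8]
scraper 0.74 855 [[490.0, 365.0], [520.0, 257.0], [483.0, 246.0], [453.0, 353.0]] [486.4 304.8]
scraper 0.21 281 [[508.0, 165.0], [506.0, 78.0], [487.0, 79.0], [488.0, 165.0]] [496.1 122.3]
press 0.79 13594 [[750.0, 198.0], [791.0, -138.0], [471.0, -173.0], [431.0, 154.0]] [599.5   8.5]
press 0.45 259 [[660.0, 24.0], [663.0, 3.0], [604.0, -4.0], [601.0, 17.0]] [631.3  10.1]
offcut1 0.86 273 [[659.0, 26.0], [662.0, 4.0], [603.0, -5.0], [599.0, 17.0]] [630.5  10.1]
offcut1 0.77 238 [[758.0, -102.0], [788.0, -151.0], [770.0, -162.0], [740.0, -112.0]] [ 764.5 -131.9]
offcut1 0.69 266 [[531.0, -13.0], [590.0, -20.0], [587.0, -42.0], [528.0, -34.0]] [558.  -27.6]
offcut1 0.57 257 [[582.0, 43.0], [585.0, 22.0], [527.0, 14.0], [524.0, 35.0]] [554.4  28.7]
sanding_block 0.84 1062 [[588.0, 203.0], [597.0, 143.0], [506.0, 130.0], [498.0, 189.0]] [547.7 167. ]
```

View pics/crop.png

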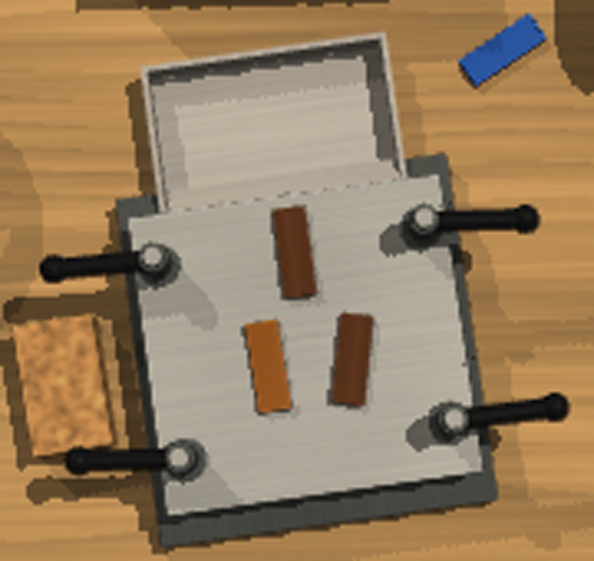

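Crop: stud tops at about (153,256), (425,218), (184,457), (453,418); ball ends at (53,268), (525,218), (77,461), (556,406).

Run:
```python
from h import *
g=lambda p,z:back("top",(p[0]+.5)/3.3-.5+225,(p[1]+.5)/3.3-.5+140,z)[:2]
S=np.array([g(p,103) for p in [(153,256),(425,218),(184,457),(453,418)]])
L=np.array([(65,88),(65,-88),(-65,88),(-65,-88)])
E=np.array([g(p,85) for p in [(53,268),(525,218),(77,461),(556,406)]])
c=S.mean(0);H=((S-c).T@L);a=np.arctan2(H[1,0]-H[0,1],H[0,0]+H[1,1])
R=np.array([[np.cos(a),-np.sin(a)],[np.sin(a),np.cos(a)]])
print("press",c.round(1),np.degrees(a).round(2),"res",(S-c-L@R.T).round(1).tolist())
print("ends in press",((E-c)@R).round(1).tolist())
d=(E-c)@R-L;print(np.arctan2(d[:,0]*np.sign(L[:,1]),abs(d[:,1])).round(2),np.hypot(*d.T).round(0))
print("studs",(c+L@R.T).round(1).tolist())
for o in [(630.5,10.1),(558,-27.6),(554.4,28.7)]:print("offcut",((np.array(o)-c)@R).round(1))
for cn in ("top","side"):
  print(look("scraper_mid",cn),look("end_far_right",cn,4))
```

```text
press [570.4   4. ] 7.08 res [[0.2, 0.2], [-0.6, 0.2], [0.4, -2.2], [0.1, 1.7]]
ends in press [[69.6, 155.2], [57.8, -153.0], [-56.9, 155.9], [-65.7, -154.0]]
[0.07 0.11 0.12 0.01] [67. 65. 68. 66.]
studs [[624.0, 99.3], [645.7, -75.3], [495.0, 83.3], [516.7, -91.4]]
offcut [60.4 -1.3]
offcut [-16.2 -29.8]
offcut [-12.8  26.5]
[(0.92, [484.0, 302.0, 45.0])] [(0.68, [619.0, 132.0, 91.0]), (0.52, [649.0, -108.0, 90.0])]
[(0.9, [346.0, 350.0, 37.0]), (0.63, [486.0, 342.0, 34.0])] [(0.67, [643.0, -71.0, 91.0]), (0.56, [496.0, 122.0, 90.0]), (0.17, [556.0, -21.0, 62.0])]
```

>>> send_rows(
  rows=[
    [[20,-12,0],-3,0],
    [[52,-33,0],-8,0],
    [[85,-54,0],-13,0],
    [[118,-75,0],-18,0],
    [[151,-96,0],-23,0],
    [[184,-117,0],-28,0],
    [[217,-138,0],-33,0],
    [[250,-159,0],-38,0],
    [[283,-180,0],-43,0],
    [[316,-201,0],-48,0],
    [[349,-222,0],-53,0],
    [[382,-243,0],-58,0],
    [[415,-264,0],-63,0],
    [[446,-285,0],-68,0],
    [[454,-322,0],-72,0],
    [[462,-359,0],-76,0],
    [[470,-396,0],-80,0],
    [[478,-433,0],-84,0],
    [[486,-470,0],-84,0],
    [[494,-505,0],-84,0],
  ],
)

```text
time: 3.32
ee_pos: [521.2, 27.1, 231.5]
orientation: [[-0.272, 0.962, 0.0], [0.962, 0.272, 0.0], [-0.0, 0.0, -1.0]]
force: [0.0, -0.5, 0.6]
gripper_width: 85.0
grip_force: 0.0
```

```bash
cat >> h.py <<'E'
def rel(P,yang=None):
    "tool-axes shift to world TCP P, and turn to bring tool y to angle yang (deg, mod 180)"
    s=state();R=np.array(s["orientation"]);d=R.T@(np.array(P)-s["ee_pos"]);a=np.degrees(np.arctan2(R[1,1],R[0,1]))
    t=None if yang is None else (a-yang+90)%180-90
    print("t",round(s["time"],2),"pos",np.round(s["ee_pos"],1),"yang",round(a,2),"w",round(s["gripper_width"],1),"F",np.round(s["force"],1),"| shift",d.round(1),"turn",t and round(t,2))
E
python3 -c "
from h import *
rel([486,306,231],15.5);print(state()['joint_positions'])"
```

```text
t 3.32 pos [521.2  27.1 231.5] yang 15.79 w 85.0 F [ 0.  -0.5  0.6] | shift [278.   42.    0.6] turn 0.29
[ 11.48566559  21.45370612 -27.29340433 104.68004496  11.59080618
  56.58561851  -4.81287312]
```

>>> send_rows(
  rows=[
    [[20,3,0],0,0],
    [[55,8,0],0,0],
    [[95,14,0],0,0],
    [[135,20,0],0,0],
    [[175,26,0],0,0],
    [[215,32,0],0,0],
    [[250,38,0],0,0],
    [[270,41,0],0,0],
    [[278,42,0],0,0],
    [[278,42,0],0,0],
  ],
)

```text
time: 4.15
ee_pos: [485.9, 306.5, 231.2]
orientation: [[-0.275, 0.961, -0.0], [0.961, 0.275, 0.001], [0.001, -0.0, -1.0]]
force: [0.3, 0.2, 0.7]
gripper_width: 85.4
grip_force: 0.0
```

Run:
```python
from h import *
rel([486,306,231],15.5)
im=save("wrist","wr0.png")
print(look("scraper_mid","wrist"))
for d in outline_of("scraper","wrist")[:3]:
    r=np.array(d["region"]).astype(np.uint8);ys,xs=np.nonzero(r)
    b=cv2.boxPoints(cv2.minAreaRect(np.c_[xs,ys].astype(np.float32)))
    print(round(d["score"],2),b.round(0).tolist(),[back("wrist",*p,22).round(0)[:2].tolist() for p in b])
```

```text
t 4.15 pos [485.9 306.5 231.2] yang 15.96 w 85.4 F [0.3 0.2 0.7] | shift [-0.5  0.   0.2] turn 0.46
[(0.8, [358.0, 333.0, 60.0]), (0.73, [486.0, 320.0, 76.0]), (0.4, [551.0, 176.0, 40.0])]
0.75 [[140.0, 134.0], [165.0, 95.0], [267.0, 158.0], [242.0, 197.0]] [[288.0, 325.0], [306.0, 368.0], [415.0, 336.0], [400.0, 289.0]]
0.72 [[313.0, 149.0], [348.0, 149.0], [348.0, 251.0], [313.0, 251.0]] [[459.0, 357.0], [493.0, 367.0], [525.0, 262.0], [487.0, 252.0]]
```

View pics/wr0.png

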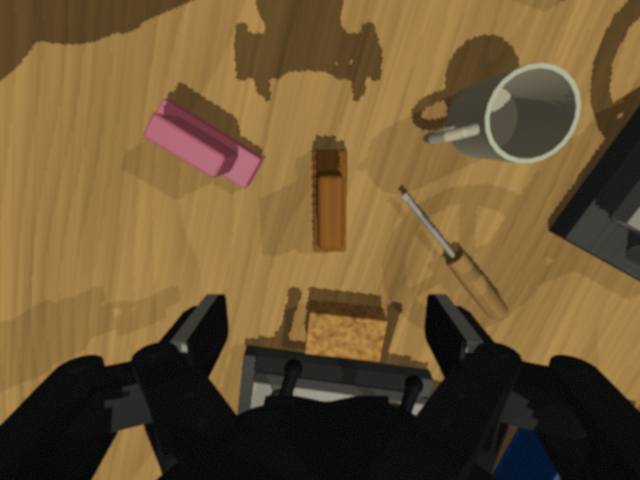

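Wrist view: the scraper is upright and aligned with the tool, its sole at cols 313–348, far end at row 149. The grip top covers about (317–343, 172–250).

Run:
```python
from h import *
im=cv2.imread("pics/wr0.png")
b=lambda u,v,z:back("wrist",u,v,z).round(1)[:2]
g=[b(317,172,75),b(343,172,75),b(343,250,75),b(317,250,75)]
print("grip",[x.tolist() for x in g],np.mean(g,0)); print("len",np.hypot(*(g[1]-g[2])),np.hypot(*(g[0]-g[1])))
f=b(330,149,22);a=np.radians(15.96);print("sole far mid",f,"-> centre",f-55*np.array([-np.sin(a),np.cos(a)]))
c=cv2.resize(im[130:265,270:390],None,fx=4,fy=4,interpolation=cv2.INTER_CUBIC);cv2.imwrite("pics/wr0c.png",c)
m=camera_model("wrist");print(np.linalg.inv(m["world_to_cam"])[:3].round(2).tolist())
```

```text
grip [[468.7, 341.7], [490.8, 347.9], [511.4, 278.3], [487.8, 271.7]] [489.675 309.9  ]
len 72.58457136334135 22.953213282675716
sole far mid [475.5 362.1] -> centre [490.62314108 309.22003589]
[[0.96, -0.26, -0.08, 468.24], [0.27, 0.92, 0.28, 372.51], [0.0, -0.29, 0.96, 374.53]]
```

View pics/wr0c.png

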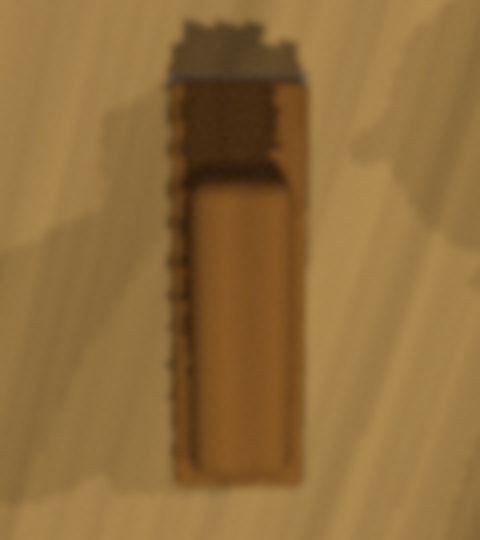

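>>> send_rows(
  rows=[
    [[2,4.5,15],0,0],
    [[2,4.5,45],0,0],
    [[2,4.5,80],0,0],
    [[2,4.5,115],0,0],
    [[2,4.5,145],0,0],
    [[2,4.5,170],0,0],
    [[2,4.5,185],0,0],
    [[2,4.5,193],0,0],
    [[2,4.5,195],0,0],
    [[2,4.5,195],0,0.4],
    [[2,4.5,195],0,0.6],
    [[2,4.5,195],0,1],
    [[2,4.5,195],0,1],
    [[2,4.5,195],0,1],
    [[2,4.5,195],0,1],
    [[2,4.5,195],0,1],
    [[2,4.5,195],0,1],
    [[2,4.5,195],0,1],
  ],
  grip_force=80,
)

```text
time: 5.8
ee_pos: [490.7, 307.4, 36.9]
orientation: [[-0.272, 0.962, 0.001], [0.962, 0.272, 0.0], [-0.0, 0.001, -1.0]]
force: [-1.3, -0.3, 6.6]
gripper_width: 23.5
grip_force: 79.6
```

>>> send_rows(
  rows=[
    [[0,0,-8],0,1],
    [[0,0,-25],0,1],
    [[0,0,-50],0,1],
    [[0,0,-75],0,1],
    [[-4,-1,-100],0,1],
    [[-15,-4,-120],0.5,1],
    [[-32,-9,-135],1,1],
    [[-55,-15,-143],2,1],
    [[-82,-22,-143],3,1],
    [[-112,-31,-143],4,1],
    [[-142,-39,-143],5,1],
    [[-172,-47,-143],6,1],
    [[-202,-55,-143],7,1],
    [[-232,-64,-143],8,1],
    [[-258,-71,-143],8.7,1],
    [[-280,-77,-143],8.7,1],
    [[-296,-81,-143],8.7,1],
    [[-303,-83,-143],8.7,1],
    [[-304,-83,-143],8.7,1],
    [[-304,-83,-143],8.7,1],
  ],
)

```text
time: 7.47
ee_pos: [493.3, -7.2, 179.5]
orientation: [[-0.123, 0.992, 0.0], [0.992, 0.123, 0.001], [0.001, 0.0, -1.0]]
force: [-0.2, 0.1, -1.6]
gripper_width: 23.0
grip_force: 78.5
```

Run:
```python
from h import *
rel([493.3,-8,94],7.1)
save("side","s1.png")
a=np.radians(7.08);print(look("scraper","side",2))
```

```text
t 7.47 pos [493.3  -7.2 179.5] yang 7.06 w 23.0 F [-0.2  0.1 -1.6] | shift [-0.9 -0.1 85.5] turn -0.04
[(0.98, [349.0, 348.0, 30.0]), (0.61, [493.0, 33.0, 178.0])]
```

View pics/s1.png

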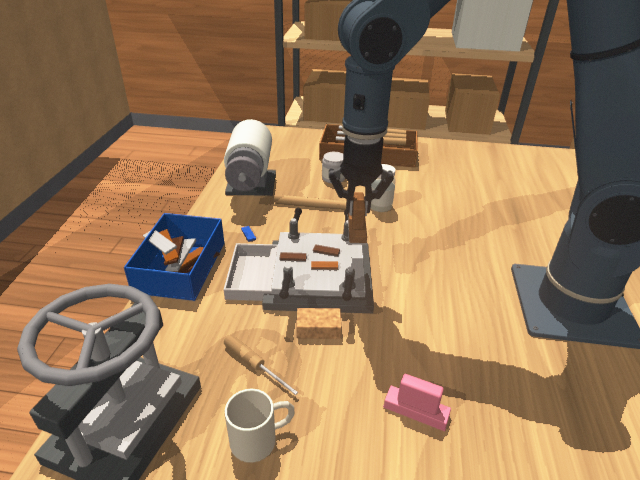

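Scraper held upright at (357,215), above the near end of the lane. Lowering it.

>>> send_rows(
  rows=[
    [[-1,0,10],0,1],
    [[-1,0,28],0,1],
    [[-1,0,46],0,1],
    [[-1,0,62],0,1],
    [[-1,0,74],0,1],
    [[-1,0,81],0,1],
    [[-1,0,84],0,1],
    [[-1,0,85.5],0,1],
    [[-1,0,86],0,1],
    [[-1,0,86],0,1],
  ],
)

```text
time: 8.4
ee_pos: [493.7, -8.6, 93.7]
orientation: [[-0.123, 0.992, 0.001], [0.992, 0.123, 0.0], [-0.0, 0.001, -1.0]]
force: [-0.1, -0.5, -1.5]
gripper_width: 23.3
grip_force: 78.5
```

>>> send_rows(
  rows=[
    [[0,3,1],0,1],
    [[0,9,1],0,1],
    [[0,18,1],0,1],
    [[0,28,1],0,1],
    [[0,38,1],0,1],
    [[0,48,1],0,1],
    [[0,58,1],0,1],
    [[0,68,1],0,1],
    [[0,78,1],0,1],
    [[0,88,1],0,1],
    [[0,98,1],0,1],
    [[0,108,1],0,1],
    [[0,118,1],0,1],
    [[0,128,1],0,1],
    [[0,138,1],0,1],
    [[0,148,1],0,1],
    [[0,158,1],0,1],
    [[0,168,1],0,1],
    [[0,178,1],0,1],
    [[0,186,1],0,1],
  ],
)

```text
time: 10.07
ee_pos: [679.4, 14.4, 92.0]
orientation: [[-0.123, 0.992, 0.0], [0.992, 0.123, 0.0], [0.0, 0.0, -1.0]]
force: [-0.1, 0.3, -2.3]
gripper_width: 23.4
grip_force: 78.5
```

>>> send_rows(
  rows=[
    [[0,6,0],0,1],
    [[0,10,0],0,1],
    [[0,10,0],0,1],
    [[0,10,-20],0,1],
    [[0,10,-55],0,1],
    [[0,0,-90],0,1],
    [[0,-30,-100],0,1],
    [[0,-65,-100],0,1],
    [[0,-100,-100],0,1],
    [[0,-120,-100],0,1],
    [[0,-125,-100],0,1],
    [[0,-125,-100],0,1],
  ],
)

```text
time: 11.07
ee_pos: [552.5, -1.8, 192.9]
orientation: [[-0.123, 0.992, -0.0], [0.992, 0.123, -0.001], [-0.001, -0.0, -1.0]]
force: [0.1, 0.4, -2.1]
gripper_width: 23.1
grip_force: 78.9
```

Run:
```python
from h import *
rel([489,309,38],15.8)
im=save("side","s2.png");imt=read_camera("top")
c=cv2.resize(im[200:320,200:400],None,fx=4,fy=4,interpolation=cv2.INTER_CUBIC)
cv2.imwrite("pics/s2c.png",c[:,:,::-1])
print(look("offcut1","top",5));print(look("offcut1","side",5))
```

```text
t 11.07 pos [552.5  -1.8 192.9] yang 7.04 w 23.1 F [ 0.1  0.4 -2.1] | shift [316.4 -24.8 154.6] turn -8.76
[(0.83, [780.0, -140.0, 9.0]), (0.48, [705.0, 49.0, 16.0]), (0.23, [618.0, 142.0, 95.0])]
[(0.7, [687.0, 48.0, 32.0]), (0.68, [778.0, -126.0, 7.0]), (0.51, [691.0, -2.0, 36.0]), (0.36, [518.0, -82.0, 89.0]), (0.26, [645.0, -70.0, 92.0])]
```

View pics/s2c.png

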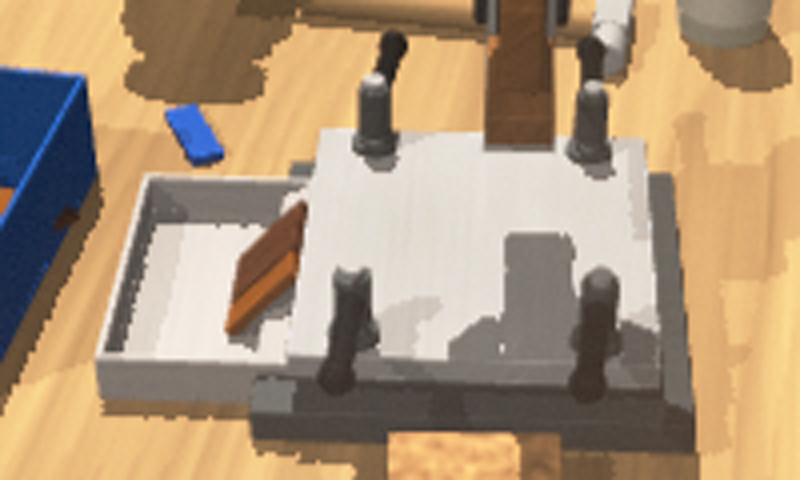

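The plate is clear. Two offcuts lean in the tray at about (270,250) in the crop; I'll check for the third from the top once the arm has gone. Putting the scraper back where it came from.

>>> send_rows(
  rows=[
    [[10,-1,0],0,1],
    [[30,-2,0],-1,1],
    [[56,-4,0],-2,1],
    [[86,-6,0],-3,1],
    [[116,-9,0],-4,1],
    [[146,-11,0],-5,1],
    [[176,-13,0],-6,1],
    [[206,-16,0],-7,1],
    [[236,-18,0],-8,1],
    [[264,-21,10],-8.8,1],
    [[287,-22,30],-8.8,1],
    [[303,-24,55],-8.8,1],
    [[313,-25,82],-8.8,1],
    [[316,-25,108],-8.8,1],
    [[316,-25,130],-8.8,1],
    [[316,-25,144],-8.8,1],
    [[316,-25,151],-8.8,1],
    [[316,-25,154],-8.8,1],
    [[316,-25,155],-8.8,1],
    [[316,-25,155],-8.8,1],
  ],
)

```text
time: 12.93
ee_pos: [490.6, 310.0, 37.8]
orientation: [[-0.273, 0.962, 0.001], [0.962, 0.273, 0.001], [0.001, 0.001, -1.0]]
force: [0.6, 1.0, -1.5]
gripper_width: 23.4
grip_force: 79.1
```

>>> send_rows(
  rows=[
    [[0,0,0.7],0,1],
    [[0,0,1.2],0,1],
    [[0,0,1.2],0,1],
    [[0,0,1.2],0,0.6],
    [[0,0,1.2],0,0.3],
    [[0,0,1.2],0,0],
    [[0,0,1.2],0,0],
    [[0,0,1.2],0,0],
    [[0,0,1.2],0,0],
    [[0,0,-10],0,0],
    [[0,0,-35],0,0],
    [[0,0,-70],0,0],
    [[0,0,-105],0,0],
    [[0,0,-120],0,0],
    [[0,0,-120],0,0],
  ],
)

```text
time: 14.18
ee_pos: [491.8, 310.8, 162.2]
orientation: [[-0.273, 0.962, 0.006], [0.962, 0.273, 0.004], [0.002, 0.007, -1.0]]
force: [0.7, 0.8, 0.8]
gripper_width: 85.6
grip_force: 0.0
```

Run:
```python
from h import *
rel([489,309,38],15.8)
im=read_camera("top")
print(look("scraper","top",2),look("offcut1","top",4))
for d in outline_of("offcut1","top")[:5]:
    ys,xs=np.nonzero(np.array(d["region"]));print(round(d["score"],2),len(xs),back("top",xs.mean(),ys.mean(),30).round(0))
a=cv2.resize(im[140:310,225:405],None,fx=3,fy=3,interpolation=cv2.INTER_CUBIC)
cv2.imwrite("pics/t2.png",a[:,:,::-1])
```

```text
t 14.18 pos [491.8 310.8 162.2] yang 15.86 w 85.6 F [0.7 0.8 0.8] | shift [ -1.3  -4.  124.2] turn 0.06
[(0.59, [490.0, 294.0, 47.0]), (0.49, [691.0, -5.0, 39.0])] [(0.74, [781.0, -138.0, 9.0]), (0.69, [686.0, 20.0, 37.0]), (0.64, [697.0, 1.0, 38.0]), (0.51, [685.0, 46.0, 37.0])]
0.79 232 [ 772. -134.   30.]
0.64 175 [694.  -2.  30.]
0.43 161 [690.  19.  30.]
0.42 138 [688.  45.  30.]
```

View pics/t2.png

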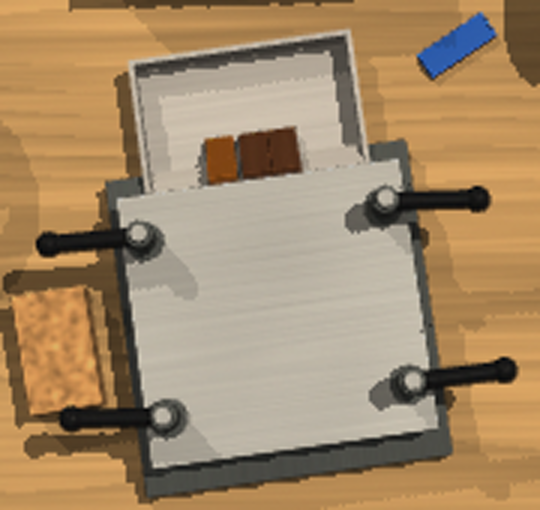

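All three offcuts lie in the tray, at crop (220,160), (255,155), (285,150). The scraper stands on the bench. Now the levers: shut gripper, tool y turned to press x, first to the near left lever's trailing side.

>>> send_rows(
  rows=[
    [[-10,-5,0],0.5,1],
    [[-35,-17,4],2,1],
    [[-65,-32,10],4,1],
    [[-95,-47,18],6,1],
    [[-125,-62,24],8,1],
    [[-150,-75,30],8.8,1],
    [[-162,-81,32],8.8,1],
    [[-165,-83,32],8.8,1],
    [[-165,-83,50],8.8,1],
    [[-165,-83,75],8.8,1],
    [[-165,-83,88],8.8,1],
    [[-165,-83,92],8.8,1],
    [[-165,-83,92],8.8,1],
  ],
  grip_force=40,
)

```text
time: 15.47
ee_pos: [455.0, 128.8, 64.5]
orientation: [[-0.124, 0.992, -0.002], [0.992, 0.124, 0.0], [0.0, -0.002, -1.0]]
force: [-0.5, 0.2, -0.4]
gripper_width: -0.1
grip_force: 0.0
```

```bash
cat >> h.py <<'E'
C=np.array([570.4,4.0]);_a=np.radians(7.08);RP=np.array([[np.cos(_a),-np.sin(_a)],[np.sin(_a),np.cos(_a)]])
def pp():
    s=state();R=np.array(s["orientation"]);print("t",round(s["time"],2),"press xy",((np.array(s["ee_pos"])[:2]-C)@RP).round(1),"z",round(s["ee_pos"][2],1),"yang",np.degrees(np.arctan2(R[1,1],R[0,1])).round(2),"w",round(s["gripper_width"],1),"F",np.round(s["force"],1))
E
python3 -c "
from h import *
pp();save('side','s3.png');c=cv2.imread('pics/s3.png')[170:330,200:420];cv2.imwrite('pics/s3c.png',cv2.resize(c,None,fx=3.5,fy=3.5,interpolation=cv2.INTER_CUBIC))"
```

```text
t 15.47 press xy [-99.2 138.1] z 64.5 yang 7.15 w -0.1 F [-0.5  0.2 -0.4]
```

View pics/s3c.png

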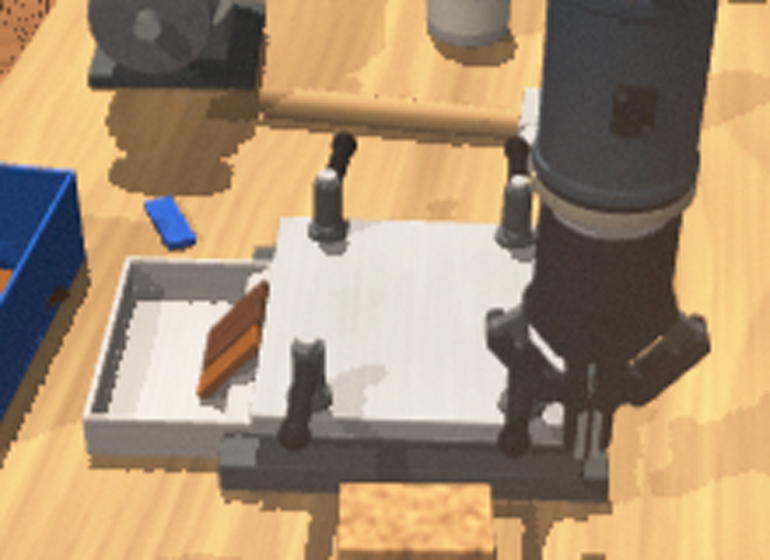

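Shut fingers stand just on the robot side of the near left lever, ball end at (515,440). First half-way push.

>>> send_rows(
  rows=[
    [[0,5,-3],0,1],
    [[0,14,-3],0,1],
    [[0,24,-3],0,1],
    [[0,34,-3],0,1],
    [[0,44,-3],0,1],
    [[0,52,-3],0,1],
    [[0,56,-3],0,1],
    [[0,56,-3],0,1],
    [[0,48,-3],0,1],
    [[0,36,-3],0,1],
  ],
)

```text
time: 16.35
ee_pos: [491.9, 132.5, 68.5]
orientation: [[-0.122, 0.992, 0.002], [0.992, 0.122, 0.001], [0.001, 0.002, -1.0]]
force: [-0.8, 1.3, 1.0]
gripper_width: 0.1
grip_force: 0.0
```

```bash
cat >> h.py <<'E'
def darkball(q="end_near_left"):
    im=read_camera("top")
    for d in look_for(q,"top")[:6]:
        P=w("top",d["point"]);print(round(d["score"],2),((P[:2]-C)@RP).round(0),P[2].round(0))
    return im
E
python3 -c "
from h import *
pp();im=darkball();c=cv2.resize(im[180:310,225:405],None,fx=3,fy=3,interpolation=cv2.INTER_CUBIC);cv2.imwrite('pics/t3.png',c[:,:,::-1])"
```

```text
t 16.35 press xy [-62.  137.2] z 68.5 yang 7.02 w 0.1 F [-0.8  1.3  1. ]
0.74 [ 67. 124.] 93.0
```

View pics/t3.png

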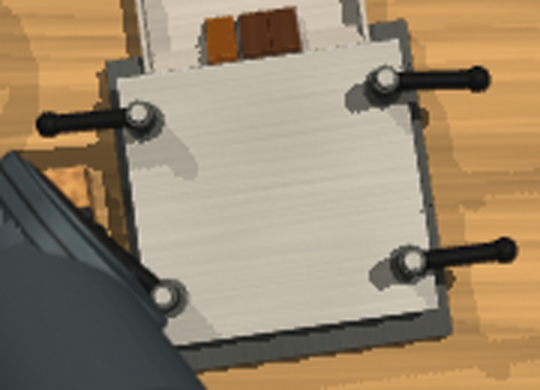

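>>> send_rows(
  rows=[
    [[0,-3,-15],0,1],
    [[0,-3,-45],0,1],
    [[-5,0,-66],0,1],
    [[-25,12,-70],0,1],
    [[-58,32,-70],0,1],
    [[-92,52,-70],0,1],
    [[-126,72,-70],0,1],
    [[-160,92,-70],0,1],
    [[-194,112,-70],0,1],
    [[-228,132,-70],0,1],
    [[-255,150,-70],0,1],
    [[-270,159,-70],0,1],
    [[-275,162,-70],0,1],
    [[-275,162,-68],0,1],
    [[-275,162,-50],0,1],
    [[-275,162,-22],0,1],
    [[-275,162,-4],0,1],
    [[-275,162,0],0,1],
    [[-275,162,0],0,1],
  ],
)

```text
time: 18.03
ee_pos: [684.5, -118.9, 67.3]
orientation: [[-0.125, 0.992, -0.003], [0.992, 0.125, 0.001], [0.001, -0.002, -1.0]]
force: [-0.5, 0.3, -0.5]
gripper_width: -0.2
grip_force: 0.0
```

```bash
cat >> h.py <<'E'
def levers():
    im=read_camera("top").max(2).astype(float);out={}
    for n,sx,sy in [("NL",-65,88),("FR",65,-88),("NR",-65,-88),("FL",65,88)]:
        k=np.sign(sy);th=np.arange(-.2,1.8,.02);v=[]
        for t in th:
            q=[]
            for r in range(22,70,4):
                p=np.array([sx+k*r*np.sin(t),sy+k*r*np.cos(t)]);u=proj("top",[*(C+RP@p),85])
                q.append(cv2.getRectSubPix(im.astype(np.float32),(1,1),u)[0,0])
            v.append(np.mean(q))
        v=np.array(v);g=v<v.min()+12;out[n]=(round(float(th[g].mean()),2),round(v.min()),round(float(np.ptp(th[g])),2))
    print(out)
E
python3 -c "
from h import *
pp();levers()"
```

```text
t 18.03 press xy [  98.1 -136.1] z 67.3 yang 7.18 w -0.2 F [-0.5  0.3 -0.5]Traceback (most recent call last):
  File "<string>", line 3, in <module>
    pp();levers()
         ~~~~~~^^
  File "h.py", line 35, in levers
    p=np.array([sx+k*r*np.sin(t),sy+k*r*np.cos(t)]);u=proj("top",[*(C+RP@p),85])
                                                      ~~~~^^^^^^^^^^^^^^^^^^^^^^
  File "h.py", line 8, in proj
    m=camera_model(cam);p=(np.array(m["world_to_cam"])@np.r_[P,1])[:3];f=240/np.tan(np.radians(m["fov_y"]/2))
ValueError: time passes only in moves, steps and waits
```

```bash
sed -i 's/    im=read_camera("top").max(2).astype(float);out={}/    im=read_camera("top").max(2).astype(float);out={};m=camera_model("top");W=np.array(m["world_to_cam"]);f=240\/np.tan(np.radians(m["fov_y"]\/2))/; s/u=proj("top",\[\*(C+RP@p),85\])/c=W@np.r_[C+RP@p,85,1];u=(m["cx"]-f*c[0]\/c[2],m["cy"]+f*c[1]\/c[2])/' h.py
python3 -c "
from h import *
levers()"
```

```text
{'NL': (0.85, 25, 0.22), 'FR': (0.1, 30, 0.28), 'NR': (0.02, 27, 0.2), 'FL': (0.06, 25, 0.2)}
```

>>> send_rows(
  rows=[
    [[-2,-5,-2],0,1],
    [[-2,-14,-2],0,1],
    [[-2,-24,-2],0,1],
    [[-2,-34,-2],0,1],
    [[-2,-44,-2],0,1],
    [[-2,-51,-2],0,1],
    [[-2,-55,-2],0,1],
    [[-2,-55,-2],0,1],
    [[-2,-47,-2],0,1],
    [[-2,-35,-2],0,1],
  ],
)

```text
time: 18.97
ee_pos: [650.9, -127.5, 70.4]
orientation: [[-0.122, 0.992, -0.002], [0.992, 0.122, -0.001], [-0.0, -0.002, -1.0]]
force: [0.4, -0.3, 0.2]
gripper_width: 0.1
grip_force: 0.0
```

>>> send_rows(
  rows=[
    [[0,3,-15],0,1],
    [[0,3,-45],0,1],
    [[1,0,-68],0,1],
    [[2,-15,-72],0,1],
    [[2,-45,-72],0,1],
    [[2,-75,-72],0,1],
    [[2,-91,-72],0,1],
    [[2,-95,-70],0,1],
    [[2,-95,-50],0,1],
    [[2,-95,-22],0,1],
    [[2,-95,-4],0,1],
    [[2,-95,2],0,1],
    [[2,-95,2],0,1],
  ],
)

```text
time: 20.05
ee_pos: [556.7, -136.1, 66.7]
orientation: [[-0.124, 0.992, -0.003], [0.992, 0.124, 0.001], [0.001, -0.003, -1.0]]
force: [-1.0, 0.3, 0.2]
gripper_width: 0.1
grip_force: 0.0
```

```bash
python3 -c "
from h import *
pp();levers()"
```

```text
t 20.05 press xy [ -30.8 -137.4] z 66.7 yang 7.1 w 0.1 F [-1.   0.3  0.2]
{'NL': (0.84, 24, 0.2), 'FR': (0.88, 27, 0.16), 'NR': (0.01, 31, 0.34), 'FL': (0.06, 22, 0.2)}
```

Push the near right one to px ≈ −86.5.

>>> send_rows(
  rows=[
    [[0,-5,-2],0,1],
    [[0,-14,-2],0,1],
    [[0,-24,-2],0,1],
    [[0,-34,-2],0,1],
    [[0,-44,-2],0,1],
    [[0,-51,-2],0,1],
    [[0,-55,-2],0,1],
    [[0,-55,-2],0,1],
    [[0,-47,-2],0,1],
    [[0,-36,-2],0,1],
    [[0,-33,-15],0,1],
    [[0,-33,-45],0,1],
    [[2,-33,-66],0,1],
    [[20,-27,-72],0,1],
    [[50,-15,-72],0,1],
    [[85,-2,-72],0,1],
    [[120,10,-72],0,1],
    [[155,23,-72],0,1],
    [[190,36,-72],0,1],
    [[220,47,-72],0,1],
  ],
)

```text
time: 21.77
ee_pos: [576.7, 90.7, 140.2]
orientation: [[-0.124, 0.992, -0.001], [0.992, 0.124, 0.001], [0.001, -0.001, -1.0]]
force: [0.2, -0.5, -0.8]
gripper_width: 0.1
grip_force: 0.0
```

```bash
python3 -c "
from h import *
pp();levers()"
```

```text
t 21.77 press xy [16.9 85.3] z 140.2 yang 7.14 w 0.1 F [ 0.2 -0.5 -0.8]
{'NL': (0.21, 61, 0.82), 'FR': (0.78, 20, 0.18), 'NR': (0.82, 22, 0.18), 'FL': (0.73, 76, 1.98)}
```

>>> send_rows(
  rows=[
    [[25,8,0],0,1],
    [[48,15,0],0,1],
    [[55,17,4],0,1],
    [[55,17,25],0,1],
    [[55,17,55],0,1],
    [[55,17,70],0,1],
    [[55,17,72],0,1],
    [[55,22,72],0,1],
    [[55,31,72],0,1],
    [[55,41,72],0,1],
    [[55,51,72],0,1],
    [[55,61,72],0,1],
    [[55,68,72],0,1],
    [[55,71,72],0,1],
    [[55,71,72],0,1],
    [[55,63,72],0,1],
    [[55,51,72],0,1],
    [[55,48,58],0,1],
    [[55,48,28],0,1],
    [[55,48,5],0,1],
  ],
)

```text
time: 23.48
ee_pos: [617.0, 148.0, 137.9]
orientation: [[-0.124, 0.992, 0.001], [0.992, 0.124, 0.0], [0.0, 0.001, -1.0]]
force: [1.0, 0.1, -0.2]
gripper_width: -0.1
grip_force: 0.0
```

>>> send_rows(
  rows=[
    [[10,-10,0],0,1],
    [[25,-40,0],0,1],
    [[25,-65,0],0,1],
    [[25,-71,0],0,1],
    [[25,-71,0],0,1],
  ],
)

```text
time: 23.9
ee_pos: [542.2, 164.0, 136.6]
orientation: [[-0.124, 0.992, 0.001], [0.992, 0.124, -0.001], [-0.001, 0.001, -1.0]]
force: [-0.2, -0.1, 0.4]
gripper_width: -0.1
grip_force: 0.0
```

```bash
python3 -c "
from h import *
pp();levers()"
```

```text
t 23.9 press xy [ -8.3 162.2] z 136.6 yang 7.15 w -0.1 F [-0.2 -0.1  0.4]
{'NL': (0.83, 23, 0.22), 'FR': (0.8, 20, 0.18), 'NR': (0.82, 22, 0.18), 'FL': (0.83, 21, 0.18)}
```

All four are half-way (0.80–0.83). Second pass: near left.

>>> send_rows(
  rows=[
    [[2,0,15],0,1],
    [[3,0,45],0,1],
    [[3,0,66],0,1],
    [[3,0,69],0,1],
    [[-5,0,69],0,1],
    [[-15,0,69],0,1],
    [[-25,0,69],0,1],
    [[-35,0,69],0,1],
    [[-44,0,69],0,1],
    [[-50,0,69],0,1],
    [[-54,0,69],0,1],
    [[-54,0,69],0,1],
  ],
)

```text
time: 24.95
ee_pos: [552.1, 111.6, 68.1]
orientation: [[-0.123, 0.992, 0.004], [0.992, 0.123, 0.003], [0.003, 0.004, -1.0]]
force: [0.9, 5.7, 3.4]
gripper_width: 0.1
grip_force: 2.5
```

```bash
python3 -c "
from h import *
pp();levers()"
```

```text
t 24.95 press xy [ -4.9 109. ] z 68.1 yang 7.05 w 0.1 F [0.9 5.7 3.4]
{'NL': (0.79, 69, 1.98), 'FR': (0.78, 20, 0.18), 'NR': (0.82, 22, 0.18), 'FL': (0.57, 61, 0.62)}
```

>>> send_rows(
  rows=[
    [[-1.5,0,0],0,1],
    [[-3,0,0],0,1],
    [[-3,0,0],0,1],
  ],
)

```text
time: 25.25
ee_pos: [552.0, 111.1, 68.1]
orientation: [[-0.125, 0.992, 0.004], [0.992, 0.125, 0.005], [0.005, 0.004, -1.0]]
force: [0.6, 12.9, 2.4]
gripper_width: -0.0
grip_force: 6.0
```

>>> send_rows(
  rows=[
    [[12,0,0],0,1],
    [[22,0,-5],0,1],
    [[24,0,-35],0,1],
    [[10,0,-65],0,1],
    [[-20,6,-72],0,1],
    [[-58,15,-72],0,1],
    [[-96,24,-72],0,1],
    [[-134,33,-72],0,1],
    [[-172,42,-72],0,1],
    [[-210,51,-72],0,1],
    [[-240,58,-72],0,1],
    [[-260,63,-72],0,1],
    [[-270,65,-72],0,1],
    [[-270,65,-72],0,1],
  ],
)

```text
time: 26.42
ee_pos: [648.2, -155.3, 138.2]
orientation: [[-0.119, 0.993, -0.001], [0.993, 0.119, -0.001], [-0.001, -0.001, -1.0]]
force: [-0.3, 0.5, -0.8]
gripper_width: -0.2
grip_force: 0.0
```

```bash
python3 -c "
from h import *
pp();levers()"
```

```text
t 26.42 press xy [  57.6 -167.7] z 138.2 yang 6.85 w -0.2 F [-0.3  0.5 -0.8]
{'NL': (1.55, 13, 0.22), 'FR': (0.77, 14, 0.18), 'NR': (0.82, 24, 0.18), 'FL': (0.83, 23, 0.18)}
```

>>> send_rows(
  rows=[
    [[1,-20,0],0,1],
    [[1,-44,2],0,1],
    [[1,-51,20],0,1],
    [[1,-51,50],0,1],
    [[1,-51,68],0,1],
    [[1,-51,70],0,1],
    [[8,-51,70],0,1],
    [[18,-51,70],0,1],
    [[28,-51,70],0,1],
    [[38,-51,70],0,1],
    [[48,-51,70],0,1],
    [[54,-51,70],0,1],
    [[58,-51,70],0,1],
    [[60,-51,70],0,1],
    [[61,-51,70],0,1],
    [[61,-51,70],0,1],
  ],
)

```text
time: 27.8
ee_pos: [587.2, -101.1, 69.0]
orientation: [[-0.121, 0.993, -0.005], [0.993, 0.121, -0.005], [-0.005, -0.006, -1.0]]
force: [-7.7, -12.5, -2.8]
gripper_width: 0.0
grip_force: 5.7
```

>>> send_rows(
  rows=[
    [[-12,0,0],0,1],
    [[-24,0,-4],0,1],
    [[-28,0,-32],0,1],
    [[-36,-4,-62],0,1],
    [[-48,-25,-72],0,1],
    [[-58,-60,-72],0,1],
    [[-60,-95,-72],0,1],
    [[-60,-120,-70],0,1],
    [[-60,-128,-55],0,1],
    [[-60,-128,-25],0,1],
    [[-60,-128,-4],0,1],
    [[-60,-128,0],0,1],
    [[-60,-128,0],0,1],
  ],
)

```text
time: 28.88
ee_pos: [471.0, -173.0, 68.4]
orientation: [[-0.124, 0.992, -0.0], [0.992, 0.124, 0.001], [0.001, -0.0, -1.0]]
force: [-0.2, -0.1, -0.2]
gripper_width: 0.0
grip_force: 0.0
```

```bash
python3 -c "
from h import *
pp();levers()"
```

```text
t 28.88 press xy [-120.5 -163.4] z 68.4 yang 7.11 w 0.0 F [-0.2 -0.1 -0.2]
{'NL': (1.53, 23, 0.2), 'FR': (1.64, 20, 0.08), 'NR': (0.81, 18, 0.18), 'FL': (0.83, 21, 0.18)}
```

>>> send_rows(
  rows=[
    [[7,-2,0],0,1],
    [[17,-2,0],0,1],
    [[27,-2,0],0,1],
    [[37,-2,0],0,1],
    [[46,-2,0],0,1],
    [[52,-2,0],0,1],
    [[56,-2,0],0,1],
    [[57.5,-2,0],0,1],
    [[58,-2,0],0,1],
    [[58,-2,0],0,1],
  ],
)

```text
time: 29.77
ee_pos: [462.2, -116.3, 69.1]
orientation: [[-0.123, 0.992, 0.001], [0.992, 0.123, -0.001], [-0.001, 0.001, -1.0]]
force: [-0.5, -3.1, 1.1]
gripper_width: -0.2
grip_force: 1.8
```

>>> send_rows(
  rows=[
    [[1.5,0,0],0,1],
    [[3,0,0],0,1],
    [[4,0,0],0,1],
    [[4,0,0],0,1],
  ],
)

```text
time: 30.1
ee_pos: [462.0, -115.4, 69.2]
orientation: [[-0.12, 0.993, 0.002], [0.993, 0.12, -0.004], [-0.004, 0.001, -1.0]]
force: [0.8, -17.3, 1.2]
gripper_width: -0.0
grip_force: 7.9
```

>>> send_rows(
  rows=[
    [[-12,0,0],0,1],
    [[-26,0,-4],0,1],
    [[-30,0,-32],0,1],
    [[-26,4,-64],0,1],
    [[-8,20,-74],0,1],
    [[20,45,-74],0,1],
    [[48,70,-74],0,1],
    [[76,94,-74],0,1],
    [[104,118,-74],0,1],
    [[132,142,-74],0,1],
    [[160,166,-74],0,1],
    [[188,190,-74],0,1],
    [[216,213,-74],0,1],
    [[242,232,-74],0,1],
    [[262,242,-74],0,1],
    [[269,245,-74],0,1],
    [[269,245,-60],0,1],
    [[269,245,-30],0,1],
    [[269,245,-5],0,1],
    [[269,245,0],0,1],
  ],
)

```text
time: 31.77
ee_pos: [668.8, 184.3, 64.7]
orientation: [[-0.124, 0.992, -0.005], [0.992, 0.124, -0.001], [-0.001, -0.005, -1.0]]
force: [-0.0, -0.5, -0.7]
gripper_width: -0.1
grip_force: 0.0
```

```bash
python3 -c "
from h import *
pp();levers()"
```

```text
t 31.77 press xy [119.9 166.8] z 64.7 yang 7.1 w -0.1 F [-0.  -0.5 -0.7]
{'NL': (0.79, 92, 1.98), 'FR': (1.64, 22, 0.08), 'NR': (1.62, 23, 0.2), 'FL': (0.71, 61, 1.04)}
```

>>> send_rows(
  rows=[
    [[-8,2,-4],0,1],
    [[-18,2,-4],0,1],
    [[-28,2,-4],0,1],
    [[-38,2,-4],0,1],
    [[-47,2,-4],0,1],
    [[-53,2,-4],0,1],
    [[-57,2,-4],0,1],
    [[-60,2,-4],0,1],
    [[-61,2,-4],0,1],
    [[-61,2,-4],0,1],
  ],
)

```text
time: 32.65
ee_pos: [681.9, 127.3, 74.6]
orientation: [[-0.124, 0.992, 0.004], [0.992, 0.124, 0.005], [0.004, 0.005, -1.0]]
force: [1.4, 7.8, 4.4]
gripper_width: 0.0
grip_force: 4.1
```

>>> send_rows(
  rows=[
    [[-1.5,0,0],0,1],
    [[-3,0,0],0,1],
    [[-3,0,0],0,1],
  ],
)

```text
time: 32.9
ee_pos: [681.9, 126.9, 74.7]
orientation: [[-0.126, 0.992, 0.004], [0.992, 0.126, 0.008], [0.007, 0.005, -1.0]]
force: [1.5, 13.5, 4.3]
gripper_width: -0.1
grip_force: 6.9
```

>>> send_rows(
  rows=[
    [[12,0,0],0,1],
    [[26,0,-4],0,1],
    [[30,0,-32],0,1],
    [[30,0,-64],0,1],
    [[42,-15,-95],0,1],
    [[66,-40,-120],0,1],
    [[95,-70,-130],0,1],
    [[125,-100,-130],0,1],
    [[140,-115,-130],0,1],
    [[145,-120,-130],0,1],
    [[145,-120,-130],0,1],
  ],
)

```text
time: 33.82
ee_pos: [542.1, 252.4, 203.3]
orientation: [[-0.127, 0.992, 0.0], [0.992, 0.127, -0.0], [-0.0, 0.0, -1.0]]
force: [-0.1, -0.1, 0.5]
gripper_width: 0.0
grip_force: 0.0
```

Run:
```python
from h import *
pp();levers()
print("scr",look("scraper","side",2),look("scraper","top",2))
for cn in("top","side"):
  for d in look_for("offcut1",cn)[:5]:
    P=w(cn,d["point"]);print(cn,round(d["score"],2),((P[:2]-C)@RP).round(0),P[2].round(0))
for q in ["glue_jar","screwdriver","mallet","tin","mug","sanding_block"]: print(q,look(q,"top",2))
```

```text
t 33.82 press xy [  2.5 250. ] z 203.3 yang 7.28 w 0.0 F [-0.1 -0.1  0.5]
{'NL': (1.53, 23, 0.2), 'FR': (1.64, 20, 0.08), 'NR': (1.62, 20, 0.2), 'FL': (1.56, 23, 0.2)}
scr [(0.96, [349.0, 350.0, 32.0]), (0.66, [490.0, 346.0, 35.0])] [(0.38, [509.0, 265.0, 26.0])]
top 0.72 [125. -17.] 38.0
top 0.65 [118.  -0.] 43.0
top 0.61 [ 189. -166.] 9.0
side 0.65 [ 188. -157.] 8.0
side 0.64 [120.   4.] 34.0
side 0.6 [117. -18.] 36.0
glue_jar [(0.73, [593.0, 8.0, 60.0]), (0.59, [689.0, 43.0, 38.0])]
screwdriver [(0.67, [689.0, 14.0, 38.0]), (0.62, [676.0, 270.0, 23.0])]
mallet [(0.84, [594.0, -303.0, 24.0]), (0.37, [695.0, -0.0, 40.0])]
tin [(0.94, [589.0, -471.0, 71.0]), (0.29, [695.0, 0.0, 39.0])]
mug [(0.33, [675.0, 266.0, 24.0])]
sanding_block [(0.69, [545.0, 170.0, 36.0]), (0.24, [657.0, 97.0, 93.0])]
```

```bash
python3 -c "
from bench import *
print(sign_off())"
```

```text
the job is handed in; nothing more can be done
None
```

The job is handed in, with no verdict returned. At about 34 s all three offcuts were in the tray, all four levers measured home after two crisscross passes, and the scraper stood released on the bench. Of the bystanders, the tin, mallet, sanding block and screwdriver were seen in place at the end; the glue jar and mug could not be confirmed.

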